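Key the print turntable's platen onto its register pin

TASK

The round plywood platen of the print turntable sits high on its spindle, out of register. With shut fingertips push the metal stop lug on its top sideways, turning the platen until the notch in its rim stands over the register pin at the end of the base's arm, then press down on the middle of the platen's hub until it is fully home over the pin, and draw clear. Only push and press: do not pinch the lug or lift the platen, and leave everything else where it stands.

Things in the scene. Friction and masses are not known exactly. Their poses are not given: they have to be found in the camera images.
- turntable_base: Grey base, fixed to the table: round foot 124 mm in diameter, 10 mm high; an arm 30 mm wide reaches 125 mm from the axis along the base's own -x, more or less toward the robot, and carries the register pin. A spindle 20 mm in diameter and 54 mm high stands in the middle under the platen. Origin: on the axis at table height; z up.
- pin_tip (a point): Top of the upright steel register pin (10 mm in diameter, slightly chamfered), 76 mm from the turntable's axis and 30.5 mm above the table. The platen's rim just covers most of it until the notch comes over it.
- platen: Loose round plywood platen, 160 mm across, 14 mm thick, 0.2 to 0.4 kg, with a flat-topped aluminium hub 56 mm across, closed at the top, on the spindle. Origin: on the axis at the underside, 32 mm above the table at the start, 22 mm when home. Notch at its own -x rim, lug on its +x side. Turns either way (1 to 2 N at the lug) and stays where it is left; off the notch, the pin stops it part-way.
- notch (a point): Middle of the notch in the platen's rim, at the underside, 76 mm from the platen's axis at its own -x. The notch is 14 mm wide, 14 mm deep inward from the rim, open outward, and goes right through the plywood, so the pin has 2 mm to spare on each side.
- lug_center (a point): Centre of the aluminium stop lug on top of the platen, diametrically opposite the notch, 60 mm from the axis: 26 mm long radially, 20 mm wide tangentially, 26 mm high, from the plywood's top face up. The centre is 27 mm above the platen's underside. It is made of two plates side by side; push on either flat side face to turn the platen.
- lug_half_a: The half of the stop lug on the platen's own +y side (10 mm wide tangentially); origin at its centre. Pushing on its outer face (toward -y of the platen) turns the platen clockwise seen from above.
- lug_half_b: The other half of the stop lug, on the platen's own -y side; origin at its centre. Pushing on its outer face (toward +y of the platen) turns the platen counterclockwise seen from above.
- hub_top (a point): Centre of the flat top of the platen's hub, where it is pressed: 40 mm above the platen's underside (26 mm above the plywood), so 72 mm above the table at the start and 62 mm when fully home.
- collar (a joint): Black friction collar (48 mm in diameter) on the spindle that carries the platen: 0 = up as at the start, 0.010 m = fully down. A stiff sliding fit: it moves down under about 8 N in all (the platen's weight counts), a little more if pressed fast, and stays where it is left. It does not spring back.
- ink_jar: Screw-lid ink jar, 68 mm in diameter and 63 mm high, standing beside the turntable, 20 to 35 mm from the platen's rim; origin under its centre. Bystander.
- tape_roll: Roll of tape lying flat, 105 mm in diameter, 24 mm high, beside the turntable on the other side, 20 to 35 mm from the platen's rim; origin under its centre. Bystander.
- spray_bottle: Spray bottle, 272 mm high, near the right edge of the table; origin under its middle. Bystander.
- mug: Mug, 97 mm high, left of the turntable; origin under its middle. Bystander.
- pin_tin: Closed flat tin, 81x116x30 mm, at the left; origin under its middle. Bystander.
- squeegee: Small wooden squeegee, 180 mm long, 25 mm high, at the far left; origin under its middle. Bystander.
- spring_clamp: Spring clamp, 111 mm long, 24 mm high, at the near right; origin under its middle. Bystander.
- marker: Felt marker, 136 mm long, lying at the near left; origin under its middle. Bystander.

How it is judged:
By the outcome, as a careful person would: the job done as asked, in the order asked, and still so for the second after the job is handed in, with the robot touching nothing.
It also fails if it takes over 58 s, if anything falls off the work surface, if the arm or the gripper's body presses on something with over 40 N, if the wrist force passes 120 N, or if a joint passes its speed limit or range.

ROBOT

A 6-joint arm with a two-finger parallel gripper is mounted at the origin on the work surface; the furniture and walls round the work are solid. World frame = base frame: x ahead of the robot, y to its left, z up, the work surface at z = 0. Lengths are in m, angles in rad, forces in N, time in s.
With the tool pointing down it reaches from about 0.225 to 0.875 m from the base axis. Payload 3.4 kg.
Tool frame: the origin (TCP) lies midway between the tips of the shut fingers; the grasp point (between the pads) lies 19 mm behind it (manip.grip_point_offset is the distance from the TCP to the grasp point, in m); z points along the fingers, y is the line along which they close (so a half turn about z gives the same grasp; the last joint's range is limited). The gripper opens to 85 mm and grips with 20 to 120 N. Pads are 22 mm wide; open, the fingers measure 114 mm over their backs; the gripper's body (76 mm by 85 mm) begins 54 mm behind the grasp point. The pads swing forward as they close: fully open they stand 13 mm farther back than shut.
Start: joints at [1.09, 0.276, 1.505, -0, 1.361, -0.121], TCP at [0.202, 0.538, 0.231] pointing down, gripper open.
Joint ranges: [-2.89, 2.89], [-0.75, 2.08], [0.22, 2.7], [-1.18, 4.32], [0.11, 2.71], [-2.7, 2.7]. Speed limits (rad/s): [2.57, 2.57, 3.14, 3.14, 3.14, 3.14].

INTERFACE

Orientations are given as a unit quaternion [w, x, y, z].
In Python, from rig import manip gives the robot as it stands.
- The arm moves only by the shell command python3 -m handwheel 'ROWS' [FORCE]. ROWS is JSON, a list of rows, each an object with "translation": the shift along the tool's x, y, z in m, a list of three; "angular": the turn, a rotation vector about the tool's x, y, z in degrees, a list of three; "hand": the closure, from 0 (fully open) to 1 (shut). A call has 1 to 10 rows; each row shifts and turns the commanded pose from where the row before left it, along the tool's axes as they then stand; what a row does not reach is not made up. A row lasts 1/12 s, in which the tool goes at most 41.7 mm and 7.16 degrees, less where a joint would pass 70% of its speed; a pose out of reach is approached as far as the arm can. A call with a gripper value outside its range is refused whole. The fingers move at their own pace and stop on an object; FORCE is the grip in N (left out, the last holds). Time passes only in rows, so rows that do not move let the fingers close. It gives the time, the measured TCP pose, the force, the opening and the grip force at its end, in the units of the state.
- manip.get_state(): the state, without advancing time (a new reading comes with each control period).
- manip.get_image(name): name is "scene" or "top" or "wrist"; returns the picture (384x512x3 uint8, red, green, blue); there is no depth.
- manip.camera_info(name): a dict with "camera_matrix" (3x3 intrinsics, pixels), "eye" and "orientation" of the camera in the world; the wrist camera has in their place "tool_from_camera" (4x4, takes a point from camera to tool coordinates, whose origin is the TCP and whose axes are the flange's). Camera axes: x right, y down, z forward; pixel columns grow to the right and rows downward; lengths in m; the calibration is good to about 2 mm. A picture is of the moment at which its call begins: read the wrist's pose just before it. camera_info takes no time and is no camera call.
- manip.sign_off(): hands the job in; it is judged then, once.
The state is a dict: "clock": time; "qpos": joint angles; "qd": joint speeds; "effort": joint torques, N m; "position": TCP position; "ee_rot": TCP orientation; "contact_force": force on the tool from outside, world axes, zero at the start; "moment": the same for the moment, N m; "width": finger opening in m; "gripper_force": force on a finger pad.
Only numpy, scipy, OpenCV 4.12 (cv2) and the standard library are available. Lean on these libraries where they do the work, as an engineer would, in place of code of your own. Each camera call takes 0.05 s, during which the arm holds its last target. There are 200 camera calls.

## Working session

There is one attempt and no reset: what is moved stays moved. The work goes in short steps, Python scripts to look and compute and a shell command to move; the robot and the scene stay as the last step left them, time stands still between calls to the robot, and variables do not carry over. Pictures are saved under pics/ and viewed, at most 10 in all, crops included, and the job is handed in when it is done.

```bash
mkdir -p pics
cat > h.py <<'E'
import numpy as np, cv2
from rig import manip
from scipy.spatial.transform import Rotation as R
def cam(name,st=None):
    c=manip.camera_info(name);K=np.array(c["camera_matrix"])
    if name=="wrist":
        T=np.array(c["tool_from_camera"]);q=st["ee_rot"]
        Rt=R.from_quat([q[1],q[2],q[3],q[0]]).as_matrix()
        return K,Rt@T[:3,:3],Rt@T[:3,3]+np.array(st["position"])
    o=np.array(c["orientation"])
    Rm=o if o.shape==(3,3) else R.from_quat([o[1],o[2],o[3],o[0]]).as_matrix()
    return K,Rm,np.array(c["eye"])
def onplane(C,uv,z):
    K,Rm,e=C;uv=np.atleast_2d(np.array(uv,float))
    d=(Rm@np.linalg.inv(K)@np.c_[uv,np.ones(len(uv))].T).T
    return e+d*((z-e[2])/d[:,2])[:,None]
def proj(C,P):
    K,Rm,e=C;p=(np.atleast_2d(P)-e)@Rm@K.T
    return p[:,:2]/p[:,2:]
def tri(C1,u1,C2,u2):
    A=[];b=[]
    for (K,Rm,e),u in((C1,u1),(C2,u2)):
        d=Rm@np.linalg.inv(K)@np.array([*u,1.]);d/=np.linalg.norm(d)
        M=np.eye(3)-np.outer(d,d);A.append(M);b.append(M@e)
    return np.linalg.lstsq(np.vstack(A),np.hstack(b),rcond=None)[0]
def shot(name,fn):
    im=manip.get_image(name)[:,:,::-1];cv2.imwrite("pics/"+fn,im);return im
E
python3 - <<'E'
from h import *
print(manip.get_state())
for n in("top","scene"):
    shot(n,n+"0.png");print(n,manip.camera_info(n))
print(manip.camera_info("wrist"))
E
```

```text
{'clock': 0.0, 'qpos': array([ 1.08996654e+00,  2.76590484e-01,  1.50617934e+00,  4.22486462e-05,
        1.36067100e+00, -1.21011900e-01]), 'qd': array([-0.00072818, -0.00115357,  0.0007042 ,  0.0008907 , -0.00267186,
        0.00152787]), 'effort': array([ 3.22916880e-03, -4.16754735e+01, -2.45807630e+01,  1.79751319e-04,
        1.08203245e-02, -2.79404254e-06]), 'position': array([0.20220518, 0.53769601, 0.23042386]), 'ee_rot': array([-2.93626140e-04,  1.78944265e-01,  9.83858778e-01, -8.76438302e-04]), 'contact_force': array([ 0.00281905, -0.45478224,  0.71732965]), 'moment': array([0.00215887, 0.04130775, 0.03089964]), 'gripper_force': 0.0, 'width': 0.08574768054389878}
top {'camera_matrix': array([[493.34890028,   0.        , 259.891019  ],
       [  0.        , 493.34890028, 189.48270685],
       [  0.        ,   0.        ,   1.        ]]), 'eye': array([0.1501283 , 0.12502489, 1.55160169]), 'orientation': array([-0.05814974,  0.71250959, -0.6963335 ,  0.06378359])}
scene {'camera_matrix': array([[376.77696549,   0.        , 260.0831763 ],
       [  0.        , 376.77696549, 198.82519965],
       [  0.        ,   0.        ,   1.        ]]), 'eye': array([-0.03087789, -0.63930155,  1.05754734]), 'orientation': array([-0.34887219,  0.90105608, -0.23966971,  0.09457573])}
{'camera_matrix': array([[308.14540791,   0.        , 258.50348953],
       [  0.        , 308.14540791, 189.57852692],
       [  0.        ,   0.        ,   1.        ]]), 'tool_from_camera': array([[ 1.78763818e-03, -9.58019924e-01, -2.86696056e-01,
         7.44651120e-02],
       [ 9.99998328e-01,  1.82284464e-03,  1.44102809e-04,
        -4.15124829e-04],
       [ 3.84549008e-04, -2.86695835e-01,  9.58021581e-01,
        -1.43676619e-01],
       [ 0.00000000e+00,  0.00000000e+00,  0.00000000e+00,
         1.00000000e+00]])}
```

View pics/top0.png

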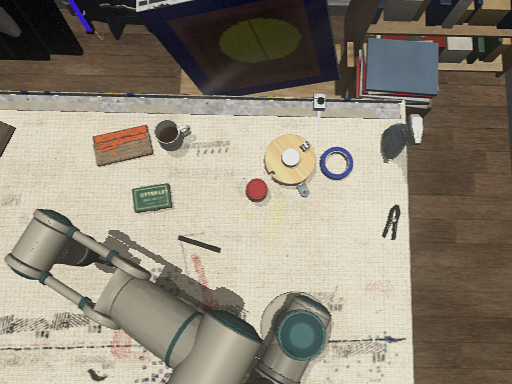

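View pics/scene0.png

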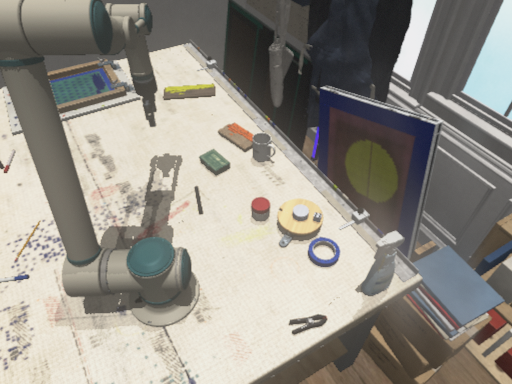

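The top view shows the platen at about (290,158), its hub at (290,157), the lug at (306,146) and the base arm ending near (304,190). The jar is at (256,189) and the tape roll at (336,163). In the scene view the hub is at (300,212) and the lug at (318,216).

Run:
```python
from h import *
t=cv2.imread("pics/top0.png");s=cv2.imread("pics/scene0.png")
a=cv2.resize(t[125:205,245:345],None,fx=4,fy=4,interpolation=cv2.INTER_CUBIC)
b=cv2.resize(s[185:265,265:365],None,fx=4,fy=4,interpolation=cv2.INTER_CUBIC)
cv2.imwrite("pics/crop0.png",np.hstack([a,b]))
for n,im,box in(("top",t,(125,205,255,325)),("scene",s,(190,250,270,330))):
    hsv=cv2.cvtColor(im,cv2.COLOR_BGR2HSV);C=cam(n)
    m=cv2.inRange(hsv,(12,60,120),(28,200,255));mm=np.zeros_like(m);r=box;mm[r[0]:r[1],r[2]:r[3]]=m[r[0]:r[1],r[2]:r[3]]
    c=max(cv2.findContours(mm,0,2)[0],key=cv2.contourArea);h=cv2.convexHull(c)
    print(n,cv2.fitEllipse(h))
    P=onplane(C,h[:,0],0.046);print(cv2.minEnclosingCircle((P[:,:2]*1000).astype(np.float32)))
C=cam("top")
print(onplane(C,[(290,157.5)],.072),onplane(C,[(306,146)],.072),onplane(C,[(304,190)],.01))
print(onplane(cam("scene"),[(300,212)],.072), tri(C,(290,157.5),cam("scene"),(300,212)))
```

```text
top ((289.75897216796875, 158.75743103027344), (49.265132904052734, 51.10116195678711), 99.6927719116211)
((513.083984375, 25.04342269897461), 80.66729736328125)
scene ((299.69964599609375, 216.58932495117188), (35.724449157714844, 45.632781982421875), 96.30288696289062)
((511.256591796875, 22.276838302612305), 81.53307342529297)
[[0.51049874 0.02552783 0.072     ]] [[ 0.5482541  -0.02358458  0.072     ]] [[ 0.42077068 -0.02432912  0.01      ]]
[[0.50818701 0.01804208 0.072     ]] [0.5132476  0.02472581 0.06208853]
```

View pics/crop0.png

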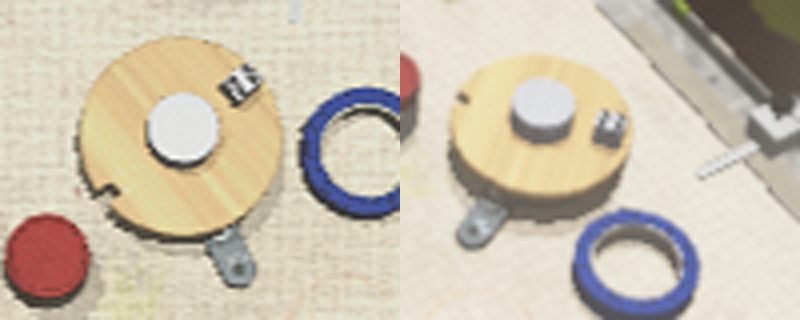

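The pictures show the notch at about (272,172) and the lug at (306,146) in the top view. The base arm's end is at about (304,192). The platen therefore needs roughly 80° counterclockwise, pushed on the lug's tape side. I'll move over for a closer look.

```bash
python3 -m handwheel '[{"translation":[-0.0255,-0.0214,0.001],"angular":[0,0,0],"hand":1},{"translation":[-0.0255,-0.0214,0.001],"angular":[0,0,0],"hand":1},{"translation":[-0.0255,-0.0214,0.001],"angular":[0,0,0],"hand":1},{"translation":[-0.0255,-0.0214,0.001],"angular":[0,0,0],"hand":1},{"translation":[-0.0255,-0.0214,0.001],"angular":[0,0,0],"hand":1},{"translation":[-0.0255,-0.0214,0.001],"angular":[0,0,0],"hand":1},{"translation":[-0.0255,-0.0214,0.001],"angular":[0,0,0],"hand":1},{"translation":[-0.0255,-0.0214,0.001],"angular":[0,0,0],"hand":1},{"translation":[-0.0255,-0.0214,0.001],"angular":[0,0,0],"hand":1},{"translation":[-0.0255,-0.0214,0.001],"angular":[0,0,0],"hand":1}]'
python3 -m handwheel '[{"translation":[-0.0255,-0.0214,0.001],"angular":[0,0,0],"hand":1},{"translation":[-0.0255,-0.0214,0.001],"angular":[0,0,0],"hand":1},{"translation":[-0.0255,-0.0214,0.001],"angular":[0,0,0],"hand":1},{"translation":[-0.0255,-0.0214,0.001],"angular":[0,0,0],"hand":1},{"translation":[-0.0255,-0.0214,0.001],"angular":[0,0,0],"hand":1},{"translation":[-0.0255,-0.0214,0.001],"angular":[0,0,0],"hand":1},{"translation":[-0.0255,-0.0214,0.001],"angular":[0,0,0],"hand":1},{"translation":[-0.0255,-0.0214,0.001],"angular":[0,0,0],"hand":1},{"translation":[-0.0255,-0.0214,0.001],"angular":[0,0,0],"hand":1},{"translation":[-0.0255,-0.0214,0.001],"angular":[0,0,0],"hand":1}]'
python3 -m handwheel '[{"translation":[0,0,0],"angular":[0,0,6.8],"hand":1},{"translation":[0,0,0],"angular":[0,0,6.8],"hand":1},{"translation":[0,0,0],"angular":[0,0,6.8],"hand":1},{"translation":[0,0,0],"angular":[0,0,6.8],"hand":1},{"translation":[0,0,0],"angular":[0,0,6.8],"hand":1},{"translation":[0,0,0],"angular":[0,0,6.8],"hand":1},{"translation":[0,0,0],"angular":[0,0,6.8],"hand":1},{"translation":[0,0,0],"angular":[0,0,6.8],"hand":1},{"translation":[0,0,0],"angular":[0,0,6.8],"hand":1}]'
python3 -m handwheel '[{"translation":[0,0,0],"angular":[0,0,6.8],"hand":1},{"translation":[0,0,0],"angular":[0,0,6.8],"hand":1},{"translation":[0,0,0],"angular":[0,0,6.8],"hand":1},{"translation":[0,0,0],"angular":[0,0,6.8],"hand":1},{"translation":[0,0,0],"angular":[0,0,6.8],"hand":1},{"translation":[0,0,0],"angular":[0,0,6.8],"hand":1},{"translation":[0,0,0],"angular":[0,0,6.8],"hand":1},{"translation":[0,0,0],"angular":[0,0,6.8],"hand":1},{"translation":[0,0,0],"angular":[0,0,6.8],"hand":1},{"translation":[0,0,0],"angular":[0,0,0],"hand":1}]'
python3 - <<'E'
from h import *
import pickle
st=manip.get_state();pickle.dump(st,open("w1.pkl","wb"))
im=shot("wrist","w1.png");C=cam("wrist",st);print(st["position"],st["ee_rot"],st["clock"],st["qpos"])
print("predicted centre,lug,arm end",proj(C,[[.512,.024,.046],[.512,.024,.072],[.548,-.024,.072],[.42,-.024,.01]]))
E
```

```text
clock: 0.93
position: [0.366, 0.2465, 0.2211]
ee_rot: [-0.0, 0.179, 0.984, -0.0]
contact_force: [0.8, -0.2, 0.9]
width: 0.0001
gripper_force: 0.0
clock: 1.77
position: [0.5293, -0.0435, 0.2109]
ee_rot: [-0.0, 0.179, 0.984, 0.0]
contact_force: [0.9, 0.1, -0.7]
width: 0.0
gripper_force: 0.0
clock: 2.52
position: [0.5288, -0.0419, 0.2108]
ee_rot: [-0.0, 0.657, 0.754, -0.0]
contact_force: [-0.0, -0.1, -0.0]
width: 0.0001
gripper_force: 0.0
clock: 3.35
position: [0.5288, -0.0419, 0.2108]
ee_rot: [-0.0, 0.949, 0.316, -0.0]
contact_force: [0.3, 0.2, -0.4]
width: 0.0001
gripper_force: 0.0
[ 0.52877424 -0.04186074  0.21083784] [-3.04518984e-04  9.48653736e-01  3.16316001e-01 -4.28553984e-04] 3.35 [-2.10277000e-01  2.22253172e-01  1.63177399e+00  9.36688713e-05
  1.28861309e+00  7.16805978e-01]
predicted centre,lug,arm end [[196.94116559 144.60858363]
 [191.49663405 148.83308904]
 [256.63019326 148.97849781]
 [193.52458175 224.70667515]]
```

View pics/w1.png

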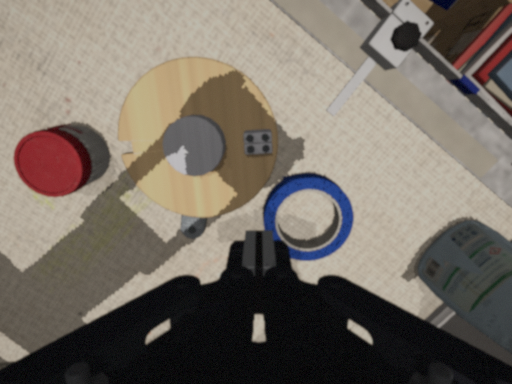

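The wrist view shows the notch at about (125,145), the hub top at (194,145) and the lug top at (258,143). The arm end shows at about (193,225), the jar at (53,161) and the tape roll at (309,216). I'll enlarge it to measure more closely.

Run:
```python
from h import *
import pickle
st=pickle.load(open("w1.pkl","rb"));C=cam("wrist",st);im=cv2.imread("pics/w1.png")
hsv=cv2.cvtColor(im,cv2.COLOR_BGR2HSV)
m=cv2.inRange(hsv,(12,75,40),(28,255,255));m[:, :100]=0;m[:,300:]=0;m[240:]=0
m=cv2.morphologyEx(m,cv2.MORPH_OPEN,np.ones((3,3)))
c=max(cv2.findContours(m,0,1)[0],key=cv2.contourArea);h=cv2.convexHull(c)
P=onplane(C,h[:,0],.046)[:,:2]
print(cv2.minEnclosingCircle((P*1000).astype(np.float32)))
o=cv2.resize(im[45:255,100:300],None,fx=2.8,fy=2.8,interpolation=cv2.INTER_CUBIC)
o2=np.clip(o.astype(float)*1.5,0,255).astype(np.uint8)
cv2.drawContours(o2,[((h-[100,45]+.5)*2.8).astype(int)],-1,(0,0,255),1)
cv2.imwrite("pics/w1c.png",o2)
```

```text
((513.9655151367188, 24.057926177978516), 79.80503845214844)
```

View pics/w1c.png

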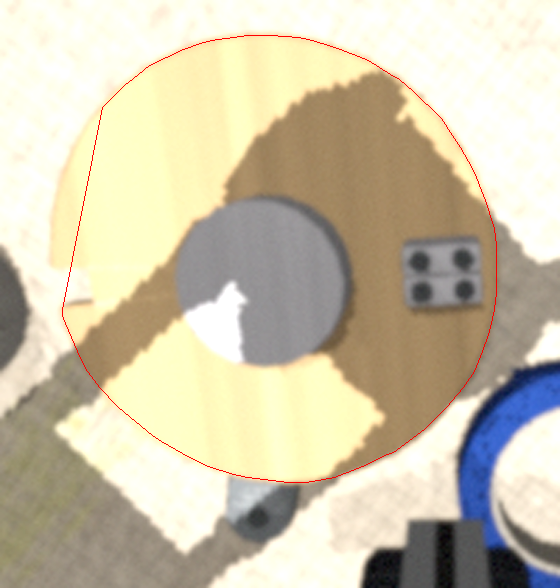

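The enlarged view shows the lug top centred at crop (443,273), the hub top at (264,281) and the notch middle at (78,283). The bolt in the arm's round end is at (258,516). Next I'll work out the angles.

Run:
```python
from h import *
import pickle
st=pickle.load(open("w1.pkl","rb"));C=cam("wrist",st);T=cam("top")
f=lambda x,y:(x/2.8+100-.3,y/2.8+45-.3)
lug,hub,no,bolt,tip=f(443,273),f(264,281),f(80,286),f(258,516),f(262,541)
L=onplane(C,lug,.072)[0];H=onplane(C,hub,.072)[0];N=onplane(C,no,.046)[0];B=onplane(C,bolt,.010)[0];E=onplane(C,tip,.01)[0]
print("L",L,"H",H,"N",N,"B",B,E)
print("tri hub",tri(C,hub,T,(290.2,157.3)),"lug",tri(C,lug,T,(305.2,146.5)))
c=np.array([.513,.0243])
for n,p in zip("LHNBE",(L,H,N,B,E)):
    d=p[:2]-c;print(n,np.hypot(*d)*1e3,np.degrees(np.arctan2(d[1],d[0])))
d=L-N;print("notch->lug",np.degrees(np.arctan2(d[1],d[0])),np.hypot(*d[:2]))
```

```text
L [ 0.55369211 -0.02119816  0.072     ] H [0.5162885  0.02409409 0.072     ] N [0.46860791 0.07785812 0.046     ] B [ 0.41406746 -0.02547825  0.01      ] [ 0.40516831 -0.03344136  0.01      ]
tri hub [0.51369796 0.02455735 0.06193249] lug [ 0.5515513  -0.02283279  0.0535206 ]
L 61.04039642520934 -48.191564750568325
H 3.2949448933898076 -3.582948121833307
N 69.56385610504556 129.65391458994227
B 110.74981340046047 -153.29058517600177
E 122.31818944732525 -151.83198597183616
notch->lug -49.339137205003034 0.13058126688057273
```

```bash
python3 -m handwheel '[{"translation":[0,0,0],"angular":[0,0,-3.6],"hand":1},{"translation":[0.0037,0.0021,0.018],"angular":[0,0,0],"hand":1},{"translation":[0,0,0.027],"angular":[0,0,0],"hand":1},{"translation":[0,0,0.027],"angular":[0,0,0],"hand":1},{"translation":[0,0,0.027],"angular":[0,0,0],"hand":1},{"translation":[0,0,0.023],"angular":[0,0,0],"hand":1},{"translation":[0,0,0.017],"angular":[0,0,0],"hand":1},{"translation":[0,0,0.009],"angular":[0,0,0],"hand":1},{"translation":[0,0,0.005],"angular":[0,0,0],"hand":1},{"translation":[0,0,0],"angular":[0,0,0],"hand":1}]'
python3 - <<'E'
from h import *
import pickle
st=manip.get_state();pickle.dump(st,open("w2.pkl","wb"))
im=shot("wrist","w2.png");print(st["position"],st["ee_rot"],st["contact_force"])
E
```

```text
clock: 4.23
position: [0.533, -0.0411, 0.0576]
ee_rot: [-0.0, 0.938, 0.347, -0.001]
contact_force: [-0.3, 0.1, 0.2]
width: 0.0001
gripper_force: 0.0
[ 0.53299867 -0.04106196  0.0576124 ] [-4.21071688e-04  9.37719985e-01  3.47391299e-01 -5.81458812e-04] [-0.31244654  0.10663407  0.1919794 ]
```

View pics/w2.png

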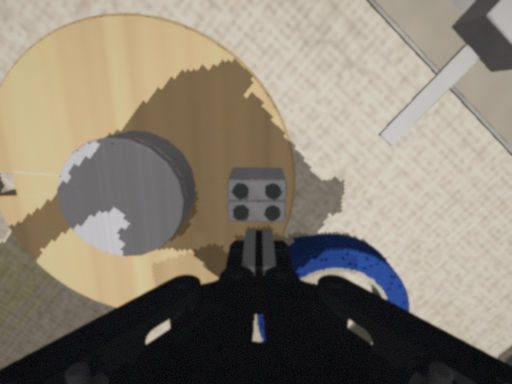

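The fingertips stand just behind the lug, at (258,232), and the lug's near face is at about row 220. They are centred on it and clear of the hub and tape. Now I'll push along the arc.

```bash
python3 -m handwheel '[{"translation":[0.002,0,0],"angular":[0,0,0],"hand":1},{"translation":[0.002,0,0],"angular":[0,0,0],"hand":1},{"translation":[0.002,0,0],"angular":[0,0,0],"hand":1},{"translation":[0.001,0,0],"angular":[0,0,0],"hand":1},{"translation":[0.0044,0.0013,0],"angular":[0,0,-4],"hand":1},{"translation":[0.0044,0.0013,0],"angular":[0,0,-4],"hand":1},{"translation":[0.0044,0.0013,0],"angular":[0,0,-4],"hand":1},{"translation":[0.0044,0.0013,0],"angular":[0,0,-4],"hand":1},{"translation":[0.0044,0.0013,0],"angular":[0,0,-4],"hand":1}]'
python3 - <<'E'
from h import *
st=manip.get_state();im=shot("wrist","w3.png");C=cam("wrist",st);T=cam("top")
print(st["position"],st["contact_force"])
E
```

```text
clock: 5.03
position: [0.5584, -0.0244, 0.0587]
ee_rot: [0.0, 0.863, 0.506, 0.0]
contact_force: [-0.1, -0.9, 0.3]
width: 0.0001
gripper_force: 0.3
[ 0.5584222  -0.02442213  0.05872562] [-0.14755036 -0.87312159  0.28733809]
```

View pics/w3.png

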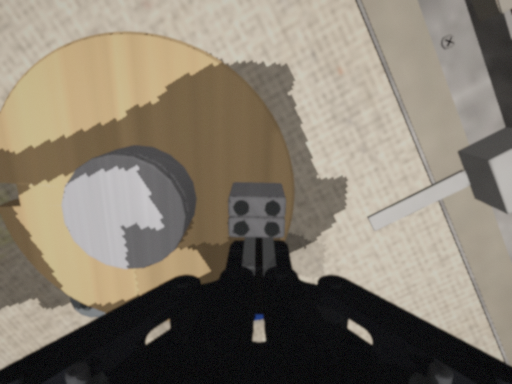

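The fingers are now against the lug, whose near face is at row 238 and square to the fingers, and the platen turns with them. I'll continue to about 8° short.

```bash
python3 -m handwheel '[{"translation":[0.0044,0.0013,0],"angular":[0,0,-4],"hand":1},{"translation":[0.0044,0.0013,0],"angular":[0,0,-4],"hand":1},{"translation":[0.0044,0.0013,0],"angular":[0,0,-4],"hand":1},{"translation":[0.0044,0.0013,0],"angular":[0,0,-4],"hand":1},{"translation":[0.0044,0.0013,0],"angular":[0,0,-4],"hand":1},{"translation":[0.0044,0.0013,0],"angular":[0,0,-4],"hand":1}]'
python3 -m handwheel '[{"translation":[0.0044,0.0013,0],"angular":[0,0,-4],"hand":1},{"translation":[0.0044,0.0013,0],"angular":[0,0,-4],"hand":1},{"translation":[0.0044,0.0013,0],"angular":[0,0,-4],"hand":1},{"translation":[0.0044,0.0013,0],"angular":[0,0,-4],"hand":1},{"translation":[0.0044,0.0013,0],"angular":[0,0,-4],"hand":1},{"translation":[0.0044,0.0013,0],"angular":[0,0,-4],"hand":1},{"translation":[0,0,0],"angular":[0,0,0],"hand":1}]'
python3 - <<'E'
from h import *
st=manip.get_state();im=shot("wrist","w4.png")
q=st["ee_rot"];print(st["position"],st["contact_force"],"lug angle",2*np.degrees(np.arctan2(q[2],q[1]))-90)
t=shot("top","t4.png");s=shot("scene","s4.png")
a=cv2.resize(t[130:205,260:320],(480,600),interpolation=cv2.INTER_CUBIC)
b=cv2.resize(s[195:250,270:330],None,fx=5,fy=5,interpolation=cv2.INTER_CUBIC)
o=np.zeros((600,790,3),np.uint8);o[:,:480]=a;o[:275,485:785]=b;w=im[60:240,0:200];o[290:290+270,485:785]=cv2.resize(w,(300,270))
cv2.imwrite("pics/c4.png",o)
E
```

```text
clock: 5.58
position: [0.5743, -0.0023, 0.0586]
ee_rot: [0.0, 0.739, 0.674, 0.0]
contact_force: [0.4, -1.1, 0.7]
width: 0.0003
gripper_force: 0.3
clock: 6.17
position: [0.5797, 0.0251, 0.0586]
ee_rot: [0.0, 0.583, 0.812, 0.0]
contact_force: [0.3, 0.5, -0.1]
width: 0.0002
gripper_force: 0.0
[0.57967721 0.02512482 0.05856617] [ 0.25361826  0.534294   -0.14544187] lug angle 18.621451942362725
```

View pics/c4.png

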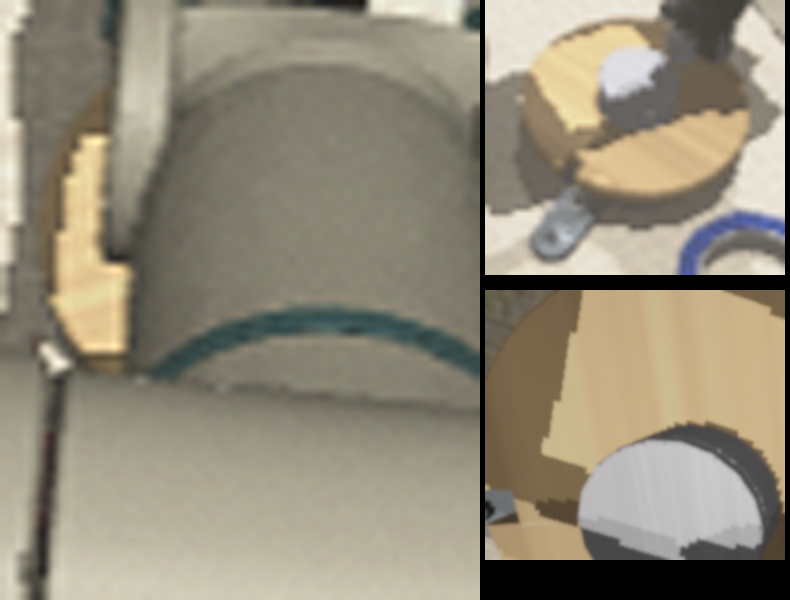

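The crops show the notch close to the arm but not clearly enough to measure. In the scene crop it is at about (572,170), just beside the arm's root. I'll push 6° more, then draw back and look down through the notch.

```bash
python3 -m handwheel '[{"translation":[0.0033,0.001,0],"angular":[0,0,-3],"hand":1},{"translation":[0.0033,0.001,0],"angular":[0,0,-3],"hand":1},{"translation":[0,0,0],"angular":[0,0,0],"hand":1},{"translation":[-0.015,0,0],"angular":[0,0,0],"hand":1},{"translation":[0,0,-0.028],"angular":[0,0,0],"hand":1},{"translation":[0,0,-0.028],"angular":[0,0,0],"hand":1}]'
python3 -m handwheel '[{"translation":[0.0028,-0.0253,0],"angular":[0,0,0],"hand":1},{"translation":[0.0028,-0.0253,0],"angular":[0,0,0],"hand":1},{"translation":[0.0028,-0.0253,0],"angular":[0,0,0],"hand":1},{"translation":[0.0028,-0.0253,0],"angular":[0,0,0],"hand":1},{"translation":[0.0028,-0.0253,0],"angular":[0,0,0],"hand":1},{"translation":[0.0028,-0.0253,0],"angular":[0,0,0],"hand":1},{"translation":[0,0,0],"angular":[0,0,0],"hand":1}]'
python3 - <<'E'
from h import *
import pickle
st=manip.get_state();im=shot("wrist","w5.png");pickle.dump(st,open("w5.pkl","wb"));C=cam("wrist",st)
print(st["position"],st["ee_rot"]);print(proj(C,[[.446,-.011,.0305],[.414,-.0255,.01],[.5135,.0243,.072],[.567,.049,.072]]))
cv2.imwrite("pics/w5b.png",cv2.resize(im,(800,600),interpolation=cv2.INTER_CUBIC))
E
```

```text
clock: 6.82
position: [0.5847, 0.0161, 0.1132]
ee_rot: [-0.002, 0.542, 0.841, -0.001]
contact_force: [0.8, -0.3, -0.0]
width: 0.0001
gripper_force: 0.0
clock: 7.4
position: [0.435, -0.0314, 0.1139]
ee_rot: [-0.002, 0.542, 0.841, -0.002]
contact_force: [-0.0, 0.4, 0.3]
width: 0.0001
gripper_force: 0.0
[ 0.43500205 -0.03140309  0.1139048 ] [-0.00238193  0.54177171  0.8405207  -0.00163781]
[[284.95846076 179.43105428]
 [240.52083518 172.98313871]
 [411.49122224 190.0243784 ]
 [506.03115474 189.74487746]]
```

View pics/w5b.png

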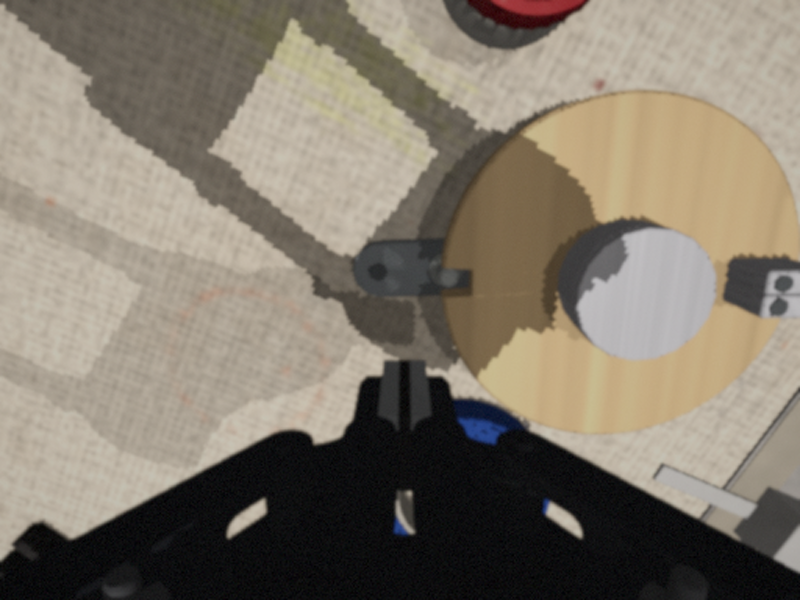

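The view shows the arm's bolt at (377,271) and the arm's edges at rows 239 to 296. The pin shows at about (445,270), and the notch at (460,279) just beside it in the rim. The notch is a few mm short, as planned. I'll read the edge profiles to get the exact residual.

Run:
```python
from h import *
g=cv2.imread("pics/w5.png");v=g.max(2)
np.set_printoptions(linewidth=250)
print("rows 150..194")
for c in (262,268,274,278,282,284,286,288,290,292,294,296,298,300): print(c,v[150:195,c])
print("bolt");print(v[164:184,232:252])
```

```text
rows 150..194
262 [108 109  99  73  56  63  67  70  72  71  71  71  71  72  70  72  71  70  71  70  71  72  70  72  71  71  69  71  72  69  68  71  68  69  70  70  70  66  68  82  97 102  96  86  79]
268 [74 71 62 52 54 54 56 59 66 67 65 57 53 51 52 59 67 68 70 71 71 71 72 71 73 72 69 71 69 69 70 67 59 56 65 65 63 57 52 59 70 73 78 83 90]
274 [76 71 60 51 49 47 46 49 47 49 49 46 47 48 51 55 56 61 69 69 71 66 64 59 56 55 55 57 59 62 59 55 47 47 47 46 47 46 53 66 74 76 77 77 76]
278 [81 77 66 53 45 47 49 48 49 48 49 51 48 49 56 61 71 81 87 81 69 65 61 62 62 63 63 61 62 59 58 52 46 50 46 48 47 50 55 71 76 79 77 78 78]
282 [78 72 60 49 45 46 47 49 52 50 51 53 58 64 65 69 72 75 71 68 64 61 59 65 70 74 76 80 79 78 77 71 60 51 51 53 61 59 64 67 76 76 78 76 78]
284 [76 72 63 59 60 63 66 69 71 74 74 77 82 82 82 84 88 89 91 90 88 82 77 79 81 88 88 90 91 91 89 84 74 60 54 66 71 72 71 76 84 90 92 91 87]
286 [ 74  78  79  82  84  86  88  89  93  97  97  99 102 100 102 102 105 107 107 108 107  98  87  83  86  89  91  90  90  91  91  89  82  71  62  68  72  72  72  79  92 103 108 109 106]
288 [ 92 
[... 1858 characters left out ...]
74 73]
 [69 68 66 57 46 42 43 46 45 43 44 43 42 44 44 53 65 68 70 72]
 [70 68 67 63 54 45 44 45 45 47 42 42 45 44 44 52 64 71 70 71]
 [70 71 68 64 55 48 44 46 45 44 43 42 43 44 49 60 66 70 70 70]
 [70 68 69 66 59 50 48 45 44 42 44 41 45 45 53 61 70 71 73 72]
 [69 69 69 67 62 55 48 47 45 45 43 45 46 53 62 71 74 77 74 74]
 [71 70 68 69 68 63 60 56 48 46 46 48 50 57 70 77 76 77 77 77]
 [69 69 71 69 69 68 68 63 59 55 54 57 62 67 75 78 78 83 80 82]
 [68 69 70 67 70 67 68 69 67 64 65 65 68 68 74 77 80 85 84 81]
 [66 70 72 70 69 69 70 68 69 69 69 69 68 71 69 76 79 80 84 84]
 [67 68 68 67 67 70 70 70 68 69 69 70 69 71 71 75 80 79 80 81]
 [67 67 69 69 72 69 69 69 70 69 68 70 67 69 71 74 75 80 80 82]]
```

Run:
```python
from h import *
import pickle
st=pickle.load(open("w5.pkl","rb"));C=cam("wrist",st)
im=cv2.imread("pics/w5.png");hsv=cv2.cvtColor(im,cv2.COLOR_BGR2HSV)
m=cv2.inRange(hsv,(12,75,40),(28,255,255));m[:,:278]=0;m[:,505:]=0;m[280:]=0;m[:50]=0
m=cv2.morphologyEx(m,cv2.MORPH_OPEN,np.ones((3,3)))
c=max(cv2.findContours(m,0,1)[0],key=cv2.contourArea);h=cv2.convexHull(c)
(cx,cy),r=cv2.minEnclosingCircle((onplane(C,h[:,0],.046)[:,:2]*1000).astype(np.float32));c0=np.array([cx,cy])/1e3
print("rim",c0,r)
H=onplane(C,(648/1.5625-.3,291/1.5625-.3),.072)[0];print("hub",H)
def ang(n,uv,z):
    P=onplane(C,uv,z)[0,:2];d=P-c0;print(n,P,np.hypot(*d)*1e3,np.degrees(np.arctan2(d[1],d[0]))%360);return P
U=ang("notch up top",(295,172),.046);L=ang("notch low top",(295,189.3),.046)
LL=ang("notch low under",(289,183.7),.032);ang("pin low edge",(287,182.6),.0295)
print("width",np.hypot(*(U-L)))
ang("bolt",(241.2,173.3),.01);
ang("arm up",(262,152.6),.01);ang("arm low",(262,188.8),.01);
```

```text
rim [0.51258752 0.02527098] 80.08236694335938
hub [0.51371214 0.02732579 0.072     ]
notch up top [ 4.47223670e-01 -2.61155725e-05] 70.08834569905531 201.15741271715558
notch low top [ 0.45288368 -0.01141476] 70.0741893358553 211.56913678836554
notch low under [ 0.44997815 -0.01243143] 73.08492132352859 211.0557048568051
pin low edge [ 0.44870402 -0.01281301] 74.37400410094062 210.80117556734794
width 0.012717581210326283
bolt [ 0.41461784 -0.02551297] 110.34975430475457 207.4005893784679
arm up [ 0.42305386 -0.00271757] 93.80637603651257 197.35943240615885
arm low [ 0.43581551 -0.03048991] 94.88528647392272 215.99157398164527
```

The residual is about 0.9° counterclockwise, which is 1 mm at the lug. I'll retrace to the contact, push that much further, and look from the same place again.

```bash
python3 -m handwheel '[{"translation":[-0.0028,0.0253,0],"angular":[0,0,0],"hand":1},{"translation":[-0.0028,0.0253,0],"angular":[0,0,0],"hand":1},{"translation":[-0.0028,0.0253,0],"angular":[0,0,0],"hand":1},{"translation":[-0.0028,0.0253,0],"angular":[0,0,0],"hand":1},{"translation":[-0.0028,0.0253,0],"angular":[0,0,0],"hand":1},{"translation":[-0.0028,0.0253,0],"angular":[0,0,0],"hand":1},{"translation":[0,0,0],"angular":[0,0,0],"hand":1},{"translation":[0,0,0.028],"angular":[0,0,0],"hand":1},{"translation":[0,0,0.028],"angular":[0,0,0],"hand":1},{"translation":[0,0,0],"angular":[0,0,0],"hand":1}]'
python3 -m handwheel '[{"translation":[0.005,0,0],"angular":[0,0,0],"hand":1},{"translation":[0.005,0,0],"angular":[0,0,0],"hand":1},{"translation":[0.003,0,0],"angular":[0,0,0],"hand":1},{"translation":[0.002,0,0],"angular":[0,0,0],"hand":1},{"translation":[0.0005,0.0002,0],"angular":[0,0,-0.5],"hand":1},{"translation":[0.0005,0.0001,0],"angular":[0,0,-0.4],"hand":1},{"translation":[0,0,0],"angular":[0,0,0],"hand":1},{"translation":[0,0,0],"angular":[0,0,0],"hand":1}]'
python3 -m handwheel '[{"translation":[-0.015,0,0],"angular":[0,0,0],"hand":1},{"translation":[0,0,-0.028],"angular":[0,0,0],"hand":1},{"translation":[0,0,-0.028],"angular":[0,0,0],"hand":1},{"translation":[0.0028,-0.0253,0],"angular":[0,0,0],"hand":1},{"translation":[0.0028,-0.0253,0],"angular":[0,0,0],"hand":1},{"translation":[0.0028,-0.0253,0],"angular":[0,0,0],"hand":1},{"translation":[0.0028,-0.0253,0],"angular":[0,0,0],"hand":1},{"translation":[0.0028,-0.0253,0],"angular":[0,0,0],"hand":1},{"translation":[0.0028,-0.0253,0],"angular":[0,0,0],"hand":1},{"translation":[0,0,0],"angular":[0,0,0],"hand":1}]'
python3 - <<'E'
from h import *
import pickle
st=manip.get_state();im=shot("wrist","w6.png");pickle.dump(st,open("w6.pkl","wb"));C=cam("wrist",st)
np.set_printoptions(linewidth=250)
v=im.max(2);print("rows 160..199",st["position"])
for c in (278,282,284,286,288,290,292,294,296,298): print(c,v[160:200,c])
E
```

```text
clock: 8.28
position: [0.5824, 0.0176, 0.0535]
ee_rot: [-0.004, 0.541, 0.841, -0.002]
contact_force: [-0.7, -0.1, -0.7]
width: 0.0002
gripper_force: 0.0
clock: 8.95
position: [0.5794, 0.0323, 0.0588]
ee_rot: [0.0, 0.534, 0.846, 0.0]
contact_force: [0.9, -0.7, 0.3]
width: -0.0001
gripper_force: 0.3
clock: 9.78
position: [0.4357, -0.0324, 0.1137]
ee_rot: [-0.003, 0.534, 0.845, -0.002]
contact_force: [-1.1, 0.8, -0.0]
width: 0.0001
gripper_force: 0.0
rows 160..199 [ 0.43573207 -0.0323651   0.11373196]
278 [45 48 51 56 61 71 81 88 85 72 64 62 60 64 62 64 62 61 59 58 53 50 45 46 45 48 47 52 64 73 77 79 79 76 75 72 72 73 75 76]
282 [52 57 62 65 68 75 75 69 65 61 61 61 66 71 75 75 77 79 79 78 71 62 55 50 49 59 62 62 68 72 75 76 77 77 77 77 74 73 75 75]
284 [74 75 79 78 80 86 87 88 89 89 87 80 77 81 85 87 91 92 90 87 82 76 65 51 53 63 68 71 73 78 85 92 90 87 86 88 85 86 85 85]
286 [ 96  98  98  98 100 103 104 106 106 106 105  94  87  86  91  91  90  90  92  90  89  82  72  56  57  65  69  70  73  81  94 105 108 109 108 106 107 104 104 102]
288 [109 110 111 113 111 109 113 112 113 112 108 100
[... 243 characters left out ...]
111 111 112 112 111 112 113 112 111]
292 [112 112 112 113 112 113 111 109 113 113 107  96  80  74  79  77  78  77  75  69  60  52  47  50  59  69  72  71  73  85 103 111 111 111 111 112 111 113 111 112]
294 [112 112 113 113 112 111 113 114 112 113 111 100  79  62  61  58  56  54  54  50  46  49  45  53  60  69  70  69  74  90 105 111 114 114 113 113 114 114 112 113]
296 [112 112 113 113 114 113 111 112 112 113 113 101  78  55  48  48  48  46  48  48  48  50  46  52  63  70  70  70  77  88 104 113 112 113 113 113 112 114 112 112]
298 [112 112 111 112 112 111 113 112 113 112 113 103  77  57  49  48  48  47  49  47  48  49  48  55  63  66  70  73  78  92 106 110 111 112 110 112 113 111 113 112]
```

The notch's lower wall now clears the pin by about 2 px, roughly 1.5 mm of the ideal 2 mm, which is within tolerance. I'll go over the hub centre and press gently.

```bash
python3 -m handwheel '[{"translation":[0.0048,0.0237,0],"angular":[0,0,0],"hand":1},{"translation":[0.0048,0.0237,0],"angular":[0,0,0],"hand":1},{"translation":[0.0048,0.0237,0],"angular":[0,0,0],"hand":1},{"translation":[0.0048,0.0237,0],"angular":[0,0,0],"hand":1},{"translation":[0,0,0.015],"angular":[0,0,0],"hand":1},{"translation":[0,0,0.013],"angular":[0,0,0],"hand":1},{"translation":[0,0,0.008],"angular":[0,0,0],"hand":1},{"translation":[0,0,0],"angular":[0,0,0],"hand":1},{"translation":[0,0,0],"angular":[0,0,0],"hand":1}]'
python3 -m handwheel '[{"translation":[0,0,0.001],"angular":[0,0,0],"hand":1},{"translation":[0,0,0.001],"angular":[0,0,0],"hand":1},{"translation":[0,0,0.001],"angular":[0,0,0],"hand":1},{"translation":[0,0,0.001],"angular":[0,0,0],"hand":1},{"translation":[0,0,0.001],"angular":[0,0,0],"hand":1},{"translation":[0,0,0.001],"angular":[0,0,0],"hand":1}]'
python3 -m handwheel '[{"translation":[0,0,0.001],"angular":[0,0,0],"hand":1},{"translation":[0,0,0.001],"angular":[0,0,0],"hand":1},{"translation":[0,0,0.001],"angular":[0,0,0],"hand":1}]'
```

```text
clock: 10.58
position: [0.5189, 0.0266, 0.0779]
ee_rot: [-0.0, 0.534, 0.846, -0.0]
contact_force: [-0.2, -0.4, 0.2]
width: 0.0002
gripper_force: 0.0
clock: 11.08
position: [0.5187, 0.0268, 0.0725]
ee_rot: [0.0, 0.534, 0.846, 0.0]
contact_force: [-0.9, -0.8, 0.8]
width: -0.0
gripper_force: 0.0
clock: 11.33
position: [0.5187, 0.0268, 0.0697]
ee_rot: [0.0, 0.534, 0.846, 0.0]
contact_force: [-1.3, 0.8, 4.5]
width: 0.0003
gripper_force: 2.4
```

Contact is on the hub, but 5 mm off its centre. I'll lift, re-centre, then press down.

```bash
python3 -m handwheel '[{"translation":[0,0,-0.006],"angular":[0,0,0],"hand":1},{"translation":[0.0012,-0.0055,0],"angular":[0,0,0],"hand":1},{"translation":[0,0,0],"angular":[0,0,0],"hand":1},{"translation":[0,0,0.004],"angular":[0,0,0],"hand":1},{"translation":[0,0,0.001],"angular":[0,0,0],"hand":1},{"translation":[0,0,0.001],"angular":[0,0,0],"hand":1},{"translation":[0,0,0.001],"angular":[0,0,0],"hand":1},{"translation":[0,0,0.001],"angular":[0,0,0],"hand":1}]'
python3 -m handwheel '[{"translation":[0,0,0.001],"angular":[0,0,0],"hand":1},{"translation":[0,0,0.001],"angular":[0,0,0],"hand":1}]'
python3 -m handwheel '[{"translation":[0,0,0.001],"angular":[0,0,0],"hand":1},{"translation":[0,0,0.001],"angular":[0,0,0],"hand":1}]'
```

```text
clock: 12.0
position: [0.5127, 0.0255, 0.0674]
ee_rot: [-0.0, 0.534, 0.846, -0.0]
contact_force: [-2.9, 0.7, 5.6]
width: 0.0
gripper_force: 2.4
clock: 12.17
position: [0.5128, 0.0255, 0.0653]
ee_rot: [-0.0, 0.534, 0.846, -0.0]
contact_force: [-1.9, 0.2, 4.9]
width: -0.0003
gripper_force: 2.4
clock: 12.33
position: [0.5127, 0.0256, 0.0632]
ee_rot: [-0.0, 0.534, 0.846, -0.0]
contact_force: [-1.8, -0.4, 4.0]
width: -0.0002
gripper_force: 2.4
```

It is going down smoothly at about 5 N, past the pin-top height, so the notch has taken the pin. I'll press on to the bottom.

```bash
python3 -m handwheel '[{"translation":[0,0,0.001],"angular":[0,0,0],"hand":1},{"translation":[0,0,0.0005],"angular":[0,0,0],"hand":1},{"translation":[0,0,0],"angular":[0,0,0],"hand":1}]'
python3 -m handwheel '[{"translation":[0,0,0.0005],"angular":[0,0,0],"hand":1},{"translation":[0,0,0.0005],"angular":[0,0,0],"hand":1},{"translation":[0,0,0],"angular":[0,0,0],"hand":1}]'
```

```text
clock: 12.58
position: [0.5128, 0.0256, 0.062]
ee_rot: [-0.0, 0.534, 0.846, -0.0]
contact_force: [-3.7, -0.0, 7.7]
width: 0.0002
gripper_force: 3.7
clock: 12.83
position: [0.5129, 0.0256, 0.0619]
ee_rot: [0.0, 0.534, 0.846, 0.0]
contact_force: [-4.8, -0.3, 13.6]
width: 0.0001
gripper_force: 7.0
```

It has bottomed out: z stays at 0.062 while the force climbs. One small extra press, then I'll draw clear upward and look.

```bash
python3 -m handwheel '[{"translation":[0,0,0.0006],"angular":[0,0,0],"hand":1},{"translation":[0,0,0],"angular":[0,0,0],"hand":1}]'
python3 -m handwheel '[{"translation":[0,0,-0.004],"angular":[0,0,0],"hand":1},{"translation":[0,0,-0.015],"angular":[0,0,0],"hand":1},{"translation":[0,0,-0.025],"angular":[0,0,0],"hand":1},{"translation":[0,0,-0.025],"angular":[0,0,0],"hand":1},{"translation":[-0.017,-0.02,0],"angular":[0,0,0],"hand":1},{"translation":[-0.017,-0.02,0],"angular":[0,0,0],"hand":1},{"translation":[-0.016,-0.02,0],"angular":[0,0,0],"hand":1},{"translation":[0,0,0],"angular":[0,0,0],"hand":1},{"translation":[0,0,0],"angular":[0,0,0],"hand":1}]'
python3 - <<'E'
from h import *
st=manip.get_state();im=shot("wrist","w7.png");s=shot("scene","s7.png")
print(st["position"],st["contact_force"],st["clock"])
o=np.zeros((384,800,3),np.uint8);o[:,:512]=im;o[:240,515:795]=cv2.resize(s[190:250,265:335],(280,240),interpolation=cv2.INTER_CUBIC)
cv2.imwrite("pics/c7.png",o)
E
```

```text
clock: 13.0
position: [0.513, 0.0255, 0.0619]
ee_rot: [0.0, 0.534, 0.846, 0.0]
contact_force: [-5.5, -0.1, 17.9]
width: -0.0002
gripper_force: 9.0
clock: 13.75
position: [0.4807, -0.0462, 0.1289]
ee_rot: [0.0, 0.535, 0.845, 0.0]
contact_force: [0.4, -0.3, 0.1]
width: -0.0
gripper_force: 0.0
[ 0.48070182 -0.04623664  0.12890578] [ 0.38651731 -0.2584281   0.14225822] 13.75
```

View pics/c7.png

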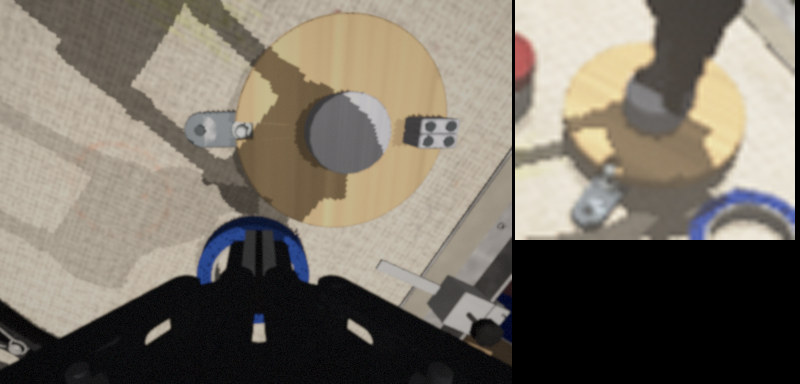

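The steel pin now stands in the notch at (243,131), in line with the arm, hub and lug. The platen sits low, the tape and jar have not moved, and the tool is clear of everything.

```bash
python3 -c "
from rig import manip
print(manip.sign_off())"
```

```text
the job is handed in; nothing more can be done
None
```

The platen is turned into register and pressed fully home over the pin (hub top at 62 mm), the arm is clear, and the job was handed in at about 14 s on the robot's clock.

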